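Load the drying cart and crank it up to the fan

TASK

Set every terracotta tile flat and centred on a kiln prop of the drying cart, one tile to a prop, and swing the handwheel's folding crank up until it latches upright; do both while the cart is still at its loading end. Then turn the wheel clockwise until the cart is fully home at the fan, and fold the crank down flat again so that its tail is locked between the two pins. All the tiles must end up still lying flat on props of the homed cart; leave the cup, the brush and the jar where they are.

Things in the scene. Friction and masses are not known exactly. Their poses are not given: they have to be found in the camera images.
- tile0: Square unglazed terracotta tile, 52 x 52 x 12 mm, 65 g, at first flat on the bench. Origin: its centre; z is normal to its face (either face may be up), x and y run parallel to its edges. May be absent (2 to 4 tiles are present); all tiles are alike.
- tile1: Square unglazed terracotta tile, 52 x 52 x 12 mm, 65 g, at first flat on the bench. Origin: its centre; z is normal to its face (either face may be up), x and y run parallel to its edges. May be absent (2 to 4 tiles are present); all tiles are alike.
- tile2: Square unglazed terracotta tile, 52 x 52 x 12 mm, 65 g, at first flat on the bench. Origin: its centre; z is normal to its face (either face may be up), x and y run parallel to its edges. May be absent (2 to 4 tiles are present); all tiles are alike.
- tile3: Square unglazed terracotta tile, 52 x 52 x 12 mm, 65 g, at first flat on the bench. Origin: its centre; z is normal to its face (either face may be up), x and y run parallel to its edges. May be absent (2 to 4 tiles are present); all tiles are alike.
- prop0 (a point): Centre of the top face of one of the cart's four white kiln props: square pillars, top 24 x 24 mm, 15 mm tall above the cart's deck (deck top 30 mm above the bench, prop top 45 mm). The props stand in a 110 mm (cart x) by 90 mm (cart y) grid; any tile may go on any prop. The point moves with the cart and has the cart's axes, x across the track and y along it.
- prop1 (a point): Centre of the top face of one of the cart's four white kiln props: square pillars, top 24 x 24 mm, 15 mm tall above the cart's deck (deck top 30 mm above the bench, prop top 45 mm). The props stand in a 110 mm (cart x) by 90 mm (cart y) grid; any tile may go on any prop. The point moves with the cart and has the cart's axes, x across the track and y along it.
- prop2 (a point): Centre of the top face of one of the cart's four white kiln props: square pillars, top 24 x 24 mm, 15 mm tall above the cart's deck (deck top 30 mm above the bench, prop top 45 mm). The props stand in a 110 mm (cart x) by 90 mm (cart y) grid; any tile may go on any prop. The point moves with the cart and has the cart's axes, x across the track and y along it.
- prop3 (a point): Centre of the top face of one of the cart's four white kiln props: square pillars, top 24 x 24 mm, 15 mm tall above the cart's deck (deck top 30 mm above the bench, prop top 45 mm). The props stand in a 110 mm (cart x) by 90 mm (cart y) grid; any tile may go on any prop. The point moves with the cart and has the cart's axes, x across the track and y along it.
- cart (a joint): Travel of the plywood drying cart (deck 200 mm across the track x 175 mm along it) towards the fan: 0 m at the loading end, 0.14 m home at the fan. The cart moves along its own -y, 11.1 mm per radian of the handwheel, to which it is geared beneath the bench; it moves only with the wheel.
- fan (a point): Centre of the face of the white fan housing (240 mm wide, 80 mm deep, 190 mm tall) that stands at the end of the track; 80 mm beyond the deck's edge when the cart is home. Fixed for the episode.
- wheel (a joint): Angle of the horizontal handwheel (steel disc 156 mm across), growing clockwise as seen from above: 0 at the loading end, 12.57 rad (two full turns) against the stop with the cart home. Turning it takes about 0.15 Nm (2 to 4 N at the crank); it stays where it is left. It is blocked while the crank is folded into the pins.
- crank (a joint): Fold angle of the crank: 0 = folded flat, pointing from the rim to the hub; 1.57 rad = upright and latched. A sprung ball detent has to be pushed through (resists from about 0.7 to 1.15 rad on the way up and 1.57 to 1.15 on the way down, about 4 to 8 N at the grip), and then holds the crank upright; let go below 1.1 rad it falls back flat.
- hub (a point): Centre of the handwheel's top face, 84 mm above the bench, on the wheel's vertical axis. Fixed for the episode; the drive's pedestal (160 x 130 mm) stands under it.
- pins (a point): Point midway between two fixed vertical steel pins (8 mm thick, 18 mm gap, tops 116 mm above the bench), 108 mm from the wheel's axis. The folded crank's tail (8 mm thick, 30 mm long from the pivot, pointing away from the hub) lies between them and blocks the wheel with 0.05 rad of play, at wheel 0 and 12.57 rad; it clears them once the crank is above 1.2 rad.
- crank_pivot (a point): The crank's fold hinge, 85 mm from the wheel's axis and 107 mm above the bench; turns with the wheel. The hinge line is level and tangent to the wheel.
- crank_grip (a point): Point on the crank's axis, 65 mm from the pivot, on its black round sleeve (24 mm in diameter, from 30 to 95 mm from the pivot; it spins freely about the crank's own axis). When folded, the sleeve's axis lies level, 23 mm above the disc's top face.
- cup: Bystander: small white cup, 72 mm across, 55 mm tall, origin under its centre. Leave alone.
- brush: Bystander: brush lying on the bench. Leave alone.
- jar: Bystander: amber glass jar with steel lid, 64 mm across, 90 mm tall, origin under its centre. Leave alone.
Things that resemble listed ones, but are neither listed nor needed, are in the scene too. Leave any blue, grey or white look-alike of the tile0 alone.

How it is judged:
By the outcome, as a careful person would: the job done as asked, in the order asked, and still so for the second after the job is handed in, with the robot touching nothing.
Of tile0, tile1, tile2, tile3 only 2 to 4 are there at a start; the rules pass over those that are not, and their reading is None.
At some moment in a run one of tile0, tile1, tile2, tile3 may be knocked a few centimetres aside while the robot is not near it.
Once in a run the grip may slacken for a moment while it holds something.
It also fails if it takes over 210 s, if anything falls off the work surface, if the arm or the gripper's body presses on something with over 40 N, if the wrist force passes 120 N, or if a joint passes its speed limit or range.

ROBOT

A 7-joint arm with a two-finger parallel gripper is mounted at the origin on the work surface. World frame = base frame: x ahead of the robot, y to its left, z up, the work surface at z = 0. Lengths are in m, angles in rad, forces in N, time in s.
With the tool pointing down it reaches from about 0.425 to 0.825 m from the base axis. Payload 3.6 kg.
Tool frame: the origin (TCP) lies midway between the tips of the shut fingers; the grasp point (between the pads) lies 19 mm behind it; z points along the fingers, y is the line along which they close (so a half turn about z gives the same grasp; the last joint's range is limited). The gripper opens to 93 mm and grips with 3 to 60 N. Pads are 15 mm wide; open, the fingers measure 128 mm over their backs; the gripper's body (75 mm by 188 mm) begins 65 mm behind the grasp point.
Start: joints at [1.284, 0.615, -0.013, 1.423, 0.008, 1.103, -0.04], TCP at [0.168, -0.628, 0.219] pointing down, gripper open.
Joint ranges: [-3.12, 3.12], [-0.3, 2.06], [-1.34, 1.32], [0.26, 2.42], [-1.36, 4.5], [0.01, 1.98], [-2.84, 2.84]. Speed limits (rad/s): [2.79, 2.79, 3.14, 3.14, 3.14, 3.14, 3.14].

INTERFACE

Orientations are given as a unit quaternion [w, x, y, z].
In Python, from bench import * gives the robot as it stands.
- The arm moves only by the tool jog_arm, never from a script. Its argument "rows" is a list of rows, each a list of 6 numbers: the shift along the tool's x, y, z each as a share of 1 m, from -1 to 1, then the turn, a rotation vector about the tool's x, y, z each as a share of 8 degrees, from -1 to 1. In form: [[dx, dy, dz, wx, wy, wz], ...]. A call has 1 to 10 rows; each row shifts and turns the commanded pose from where the row before left it, along the tool's axes as they then stand; what a row does not reach is not made up. A row lasts 1/8 s, in which the tool goes at most 62.5 mm and 10.7 degrees, less where a joint would pass 70% of its speed; a pose out of reach is approached as far as the arm can. A call with a number of a shift or a turn outside -1 to 1 is refused whole. A call with a gripper value outside its range is refused whole. "hand" is the opening, from -1 (shut) to 1 (fully open), set as the call begins (left out, the last holds). The fingers move at their own pace and stop on an object; "newtons" is the grip in N (left out, the last holds). Time passes only in rows, so rows that do not move let the fingers close. It gives the time, the measured TCP pose, the force, the opening and the grip force at its end, in the units of the state.
- get_state(): the state, without advancing time (a new reading comes with each control period).
- get_image(name): name is "scene" or "side" or "wrist"; returns the picture (420x560x3 uint8, blue, green, red); there is no depth.
- camera_params(name): a dict with "mtx" (3x3 intrinsics, pixels), "T" (4x4, takes a point from camera to world coordinates); the wrist camera has in their place "hand_eye" (4x4, takes a point from camera to tool coordinates, whose origin is the TCP and whose axes are the flange's). Camera axes: x right, y down, z forward; pixel columns grow to the right and rows downward; lengths in m; the calibration is good to about 2 mm. A picture is of the moment at which its call begins: read the wrist's pose just before it. camera_params takes no time and is no camera call.
- close_job(): hands the job in; it is judged then, once.
The state is a dict: "clock": time; "qpos": joint angles; "joint_vel": joint speeds; "tau": joint torques, N m; "position": TCP position; "orientation": TCP orientation; "wrist_force": force on the tool from outside, world axes, zero at the start; "torque": the same for the moment, N m; "finger_gap": opening from 0.0 (shut) to 1.0 (fully open); "grasp_force": force on a finger pad.
Only numpy, scipy, OpenCV 4.12 (cv2) and the standard library are available. Lean on these libraries where they do the work, as an engineer would, in place of code of your own. Each camera call takes 0.05 s, during which the arm holds its last target. There are 200 camera calls.

## Working session

There is one attempt and no reset: what is moved stays moved. The work goes in short steps, Python scripts to look and compute and a tool call to move; the robot and the scene stay as the last step left them, time stands still between calls to the robot, and variables do not carry over. Pictures are saved under pics/ and viewed, at most 17 in all, crops included, and the job is handed in when it is done.

Besides the shell and the picture viewer there is one more tool, called after "Request:" as a command line: name --pt "numbers of a row" for each row, then --argument value for the rest. jog_arm: Moves the arm, as the interface text tells. Shift numbers are shares of 1 m and turn numbers shares of 8 degrees, none past 1 either way. Its arguments: {"type":"object","properties":{"rows":{"type":"array"},"hand":{"type":"number"},"newtons":{"type":"number"}},"required":["rows"]}

```bash
ls; mkdir -p pics
python3 - <<'E'
from bench import *
import cv2,numpy as np
s=get_state();print({k:np.round(v,3).tolist() for k,v in s.items()})
a=get_image("scene");b=get_image("side");w=get_image("wrist")
cv2.imwrite("pics/scene.png",a);cv2.imwrite("pics/side.png",b);cv2.imwrite("pics/wrist.png",w)
for n in ("scene","side","wrist"):print(n,{k:np.round(v,4).tolist() for k,v in camera_params(n).items()})
E
```

```text
pics
{'clock': 0.0, 'qpos': [1.283, 0.616, -0.013, 1.425, 0.008, 1.103, -0.04], 'joint_vel': [0.0, 0.0, -0.001, -0.0, 0.0, -0.001, -0.001], 'tau': [0.001, -45.894, 0.209, -16.575, -0.061, 0.021, 0.0], 'position': [0.167, -0.627, 0.217], 'orientation': [-0.001, 0.992, 0.13, -0.0], 'wrist_force': [-0.283, 0.82, -0.751], 'torque': [-0.006, 0.004, -0.003], 'grasp_force': 0.0, 'finger_gap': 0.998}
scene {'mtx': [[528.6426, 0.0, 277.0047], [0.0, 528.6426, 209.543], [0.0, 0.0, 1.0]], 'T': [[-0.0722, 0.7172, -0.6931, 1.5347], [0.9973, 0.0413, -0.0611, 0.1108], [-0.0153, -0.6956, -0.7183, 1.102], [0.0, 0.0, 0.0, 1.0]]}
side {'mtx': [[429.4847, 0.0, 280.7666], [0.0, 429.4847, 199.7549], [0.0, 0.0, 1.0]], 'T': [[-0.8646, -0.3499, 0.3606, 0.1778], [-0.5022, 0.6222, -0.6005, 0.6649], [-0.0143, -0.7003, -0.7137, 0.8731], [0.0, 0.0, 0.0, 1.0]]}
wrist {'mtx': [[296.4871, 0.0, 283.7091], [0.0, 296.4871, 206.4968], [0.0, 0.0, 1.0]], 'hand_eye': [[0.0006, -0.9705, -0.2411, 0.0654], [1.0, 0.0004, 0.0009, 0.0005], [-0.0008, -0.2411, 0.9705, -0.1667], [0.0, 0.0, 0.0, 1.0]]}
```

View pics/scene.png

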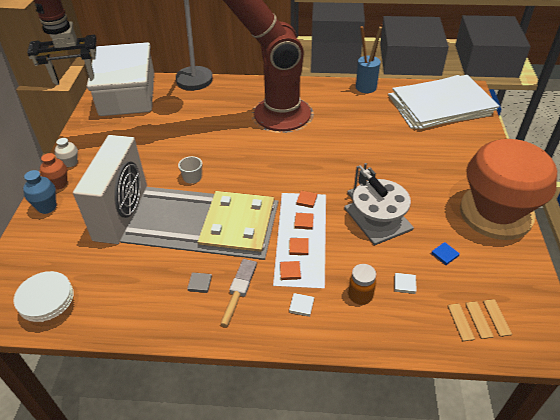

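View pics/side.png

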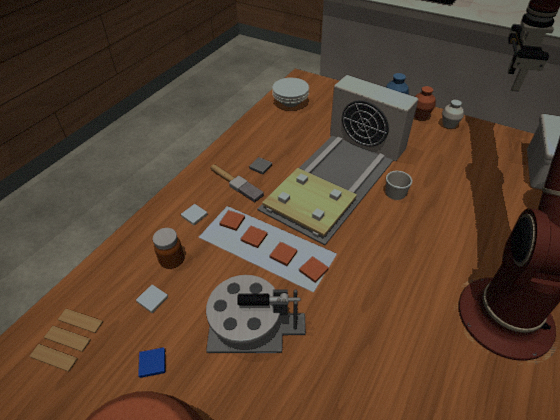

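The scene view shows four terracotta tiles on the white sheet at about (307,199), (304,221), (299,246) and (290,270). The look-alikes are grey (200,282), white (302,304) and (405,283), and blue (445,253); none of these is terracotta, so I leave them. The props are at about (225,201), (257,204), (216,229) and (249,233). The wheel is at (382,201), with the pins near (362,180). In the side view the crank lies folded at (265,299).

```bash
cat > h.py <<'E'
from bench import *
import cv2,numpy as np
from scipy.spatial.transform import Rotation as R
def cam(n,st=None):
    p=camera_params(n)
    if n!="wrist":return p["mtx"],p["T"]
    st=st or get_state();T=np.eye(4);w,x,y,z=st["orientation"]
    T[:3,:3]=R.from_quat([x,y,z,w]).as_matrix();T[:3,3]=st["position"]
    return p["mtx"],T@p["hand_eye"]
def toplane(uv,z,C):
    K,T=C;uv=np.atleast_2d(uv).astype(float)
    d=np.c_[uv,np.ones(len(uv))]@np.linalg.inv(K).T@T[:3,:3].T
    return T[:3,3]+d*((z-T[2,3])/d[:,2:])
def proj(X,C):
    K,T=C;c=(np.atleast_2d(X)-T[:3,3])@T[:3,:3]@K.T;return c[:,:2]/c[:,2:]
def blobs(m,amin,amax):
    cs,_=cv2.findContours(m.astype(np.uint8),cv2.RETR_EXTERNAL,cv2.CHAIN_APPROX_NONE)
    return [c[:,0,:] for c in cs if amin<cv2.contourArea(c)<amax]
def rect(P):
    (cx,cy),(w,h),a=cv2.minAreaRect((P[:,:2]*1000).astype(np.float32));return np.round([cx,cy,w,h,a],1)
def tilemask(im):
    h=cv2.cvtColor(im,cv2.COLOR_BGR2HSV).astype(int);H,S,V=h[...,0],h[...,1],h[...,2]
    return ((H<8)|(H>172))&(S>150)&(V>120)
E
python3 - <<'E'
from h import *
for n,roi in(("scene",(270,180,335,290)),("side",(200,200,340,290))):
    im=cv2.imread(f"pics/{n}.png");C=cam(n);h=cv2.cvtColor(im,cv2.COLOR_BGR2HSV)
    m=tilemask(im);M=np.zeros_like(m);x0,y0,x1,y1=roi;M[y0:y1,x0:x1]=m[y0:y1,x0:x1]
    for c in blobs(M,60,900):print(n,"tile",c.mean(0).round(),rect(toplane(c,.012,C)))
    px=[(225,201),(257,204),(216,229),(249,233)] if n=="scene" else [(302,180),(335,195),(284,198),(318,215)]
    for u,v in px:print("prop",im[v,u],h[v,u],toplane((u,v),.045,C).round(3))
    print("deck",h[215,237] if n=="scene" else h[205,300])
    for q in ([(382,201)] if n=="scene" else [(243,310)]):print("hub",toplane(q,.084,C).round(3))
a=cv2.imread("pics/scene.png")[150:250,330:430];b=cv2.imread("pics/side.png")[260:360,195:320]
cv2.imwrite("pics/wh.png",np.hstack([cv2.resize(a,(400,400),interpolation=3),cv2.resize(b[:,:100],(400,400),interpolation=3)]))
cv2.imwrite("pics/wh.png",np.hstack([cv2.resize(a,(400,400)),cv2.resize(b[:,25:125],(400,400))]))
E
```

```text
prop [240 246 240] [ 60   6 246] [[ 0.49  -0.129  0.045]]
prop [233 239 232] [ 64   7 239] [[ 0.496 -0.037  0.045]]
prop [227 234 229] [ 51   8 234] [[ 0.597 -0.138  0.045]]
prop [231 237 231] [ 60   6 237] [[ 0.606 -0.048  0.045]]
deck [ 32  87 228]
hub [[0.504 0.306 0.084]]
prop [126 130 124] [ 70  12 130] [[ 0.583 -0.129  0.045]]
prop [142 145 138] [ 77  12 145] [[ 0.476 -0.12   0.045]]
prop [148 152 142] [ 78  17 152] [[ 0.592 -0.042  0.045]]
prop [147 150 142] [ 79  14 150] [[ 0.484 -0.031  0.045]]
deck [ 33  84 143]
hub [[0.485 0.314 0.084]]
```

View pics/wh.png

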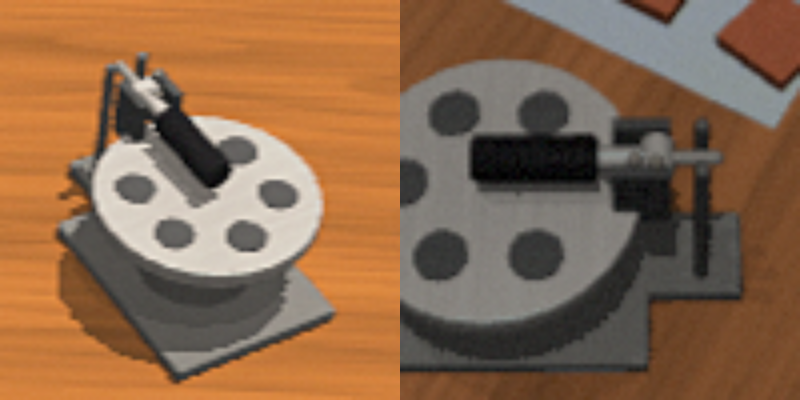

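The crop shows the crank folded across the disc, with its sleeve pointing at the hub and its tail between the two pins. The pins lie towards -x,-y from the hub.

Run:
```python
from h import *
for n,roi,vm,pr in(("scene",(270,180,335,290),120,(195,190,275,245)),("side",(200,200,340,290),60,(265,170,350,225))):
    im=cv2.imread(f"pics/{n}.png");C=cam(n);h=cv2.cvtColor(im,cv2.COLOR_BGR2HSV).astype(int)
    print(h[(221,304)if n=="scene" else (237,254)], h[(300,150)if n=="scene" else (300,60)])
    m=(h[...,1]>110)&(h[...,2]>vm*.6)&((h[...,0]<20)|(h[...,0]>170))
    M=np.zeros_like(m);x0,y0,x1,y1=roi;M[y0:y1,x0:x1]=m[y0:y1,x0:x1]
    # keep blobs only over sheet
    for c in blobs(M,60,900):print(n,"tile",c.mean(0).round(),rect(toplane(c,.012,C)))
    x0,y0,x1,y1=pr;M=np.zeros_like(m);M[y0:y1,x0:x1]=((h[...,1]<40)&(h[...,2]>vm))[y0:y1,x0:x1]
    for c in blobs(M,20,300):print(n,"prop",c.mean(0).round(1),cv2.contourArea(c),rect(toplane(c,.045,C)))
    # disc: light grey
    roi=(345,165,415,235) if n=="scene" else (200,265,290,350)
    x0,y0,x1,y1=roi;M=np.zeros_like(m);M[y0:y1,x0:x1]=((h[...,1]<40)&(h[...,2]>(170 if n=="scene" else 95)))[y0:y1,x0:x1]
    cs=max(blobs(M,300,1e5),key=len);P=toplane(cv2.convexHull(cs.astype(np.int32))[:,0],.084,C)[:,:2]
    (c,r)=cv2.minEnclosingCircle((P*1000).astype(np.float32));print(n,"disc",np.round(c),round(r,1),cv2.fitEllipse((P*1000).astype(np.float32)))
```

```text
[ 10 174 223] [ 14 181 214]
scene prop [248.7 230.9] 50.5 [599.  -49.7  21.6  24.5   3.4]
scene prop [215.8 227.2] 50.5 [ 590.4 -139.2   25.1   25.2   84.3]
scene prop [199.4 218.8] 291.5 [ 565.8 -181.   136.    39.3   10.3]
scene prop [270.2 223.3] 97.5 [562.5   6.7  11.7 161.4  84.6]
scene prop [256.4 202.1] 42.0 [488.7 -39.7  24.2  24.6  87.3]
scene prop [225.1 198.9] 43.0 [ 481.5 -128.8   24.2   25.7    3.2]
scene prop [203.3 196.2] 111.5 [ 473.4 -193.7   32.3   53.2    1. ]
scene disc [492. 305.] 77.0 ((492.1966247558594, 304.68902587890625), (151.6240692138672, 152.98007202148438), 31.297204971313477)
[  9 161 130] [ 13 155 105]
side tile [283. 253.] [513.6  99.3  54.5  53.1  88.2]
side tile [254. 236.] [607.7  89.2  53.7  55.1   1.7]
side tile [232. 220.] [689.4  70.3  53.8  55.4   6.5]
side prop [342.9 217.1] 62.0 [423.1 -58.9  69.6  12.2  84.4]
side prop [317.7 213.7] 71.5 [486.8 -34.8  32.9  26.3  84. ]
side prop [277.7 216.5] 90.5 [570.5  24.   17.6  95.   84.2]
side prop [283.2 196.8] 65.5 [596.2 -44.9  32.9  26.6  84.8]
side prop [335.2 193.9] 65.0 [ 478.2 -124.5   34.4   25.8   82.8]
side prop [301.5 178.6] 55.5 [ 588.7 -133.9   25.7   35.4    3.7]
side disc [481. 301.] 87.1 ((485.906982421875, 301.0880126953125), (150.31146240234375, 170.67469787597656), 136.36798095703125)
```

Request:
jog_arm --pt "0 0 -0.06 0 0 0.94" --pt "0 0 -0.06 0 0 0.94" --pt "0.03 -0.053 0 0 0 0" --pt "0.03 -0.053 0 0 0 0" --pt "0.03 -0.053 0 0 0 0" --pt "0.03 -0.053 0 0 0 0" --pt "0.03 -0.053 0 0 0 0" --pt "0.03 -0.053 0 0 0 0" --pt "0.03 -0.053 0 0 0 0" --pt "0.03 -0.053 0 0 0 0"

```text
clock: 1.4
position: [0.4088, -0.2026, 0.3387]
orientation: [0.0, 1.0, -0.001, 0.0]
wrist_force: [0.9, -1.0, 0.4]
finger_gap: 1.0
grasp_force: 0.0
```

Request:
jog_arm --pt "0.03 -0.053 0 0 0 0" --pt "0.03 -0.053 0 0 0 0" --pt "0.03 -0.053 0 0 0 0" --pt "0.03 -0.053 0 0 0 0" --pt "0.02 -0.053 0 0 0 0" --pt "0 0 0 0 0 0" --pt "0 0 0 0 0 0"

```text
clock: 2.28
position: [0.5485, 0.0594, 0.3382]
orientation: [0.001, 1.0, -0.001, -0.001]
wrist_force: [0.2, -1.0, -0.1]
finger_gap: 1.002
grasp_force: 0.0
```

Run:
```python
from h import *
s=get_state();print(s["position"],s["orientation"],s["qpos"].round(2) if hasattr(s["qpos"],"round") else s["qpos"]);w=get_image("wrist");cv2.imwrite("pics/w1.png",w);np.save("w1.npy",cam("wrist",s)[1])
```

```text
[0.54845441 0.05943381 0.33818357] [ 6.48799280e-04  9.99998958e-01 -1.13319676e-03 -6.15225731e-04] [ 0.03  0.38 -0.27  1.51  0.11  1.27 -1.82]
```

View pics/w1.png

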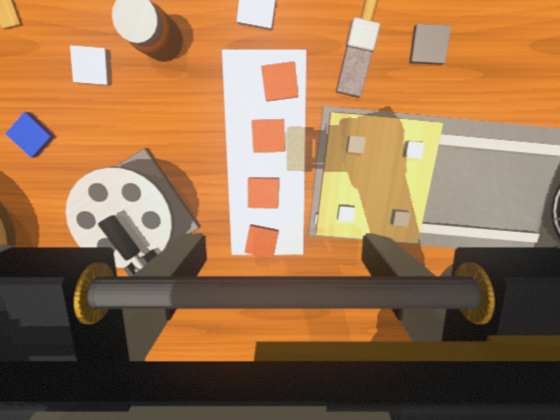

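The wrist view shows the four terracotta tiles at about (280,82), (268,136), (263,193) and (262,240, partly hidden by the gripper). The disc is at (120,217), the sleeve at (122,235) and the props at (356,145), (415,150), (346,214) and (401,218).

Run:
```python
from h import *
im=cv2.imread("pics/w1.png");h=cv2.cvtColor(im,cv2.COLOR_BGR2HSV).astype(int);C=(camera_params("wrist")["mtx"],np.load("w1.npy"))
for p in((280,82),(262,240),(200,100)):print(p,h[p[1],p[0]])
def roi(m,x0,y0,x1,y1):
    M=np.zeros(m.shape,bool);M[y0:y1,x0:x1]=m[y0:y1,x0:x1];return M
sheet=roi((h[...,1]>100),232,54,300,252)
for c in blobs(sheet,300,3000):print("tile",c.mean(0).round(),rect(toplane(c,.012,C)))
# props: low saturation on yellow deck
for c in blobs(roi(h[...,1]<75,330,125,430,230),80,500):print("prop",c.mean(0).round(),rect(toplane(c,.045,C)))
d=roi((h[...,1]<60)&(h[...,2]>150),60,160,185,280)
c=max(blobs(d,500,1e5),key=len);P=(toplane(cv2.convexHull(c.astype(np.int32))[:,0],.084,C)[:,:2]*1000).astype(np.float32)
print("disc",cv2.minEnclosingCircle(P),cv2.fitEllipse(P))
k=roi(h[...,2]<50,95,205,160,260)
for c in blobs(k,100,3000):print("sleeve",c.mean(0).round(),rect(toplane(c,.113,C)))
# scene-camera sleeve
im=cv2.imread("pics/scene.png");h=cv2.cvtColor(im,cv2.COLOR_BGR2HSV);S=cam("scene")
for c in blobs(roi(h[...,2]<60,360,170,392,202),20,400):print("sleeve scene",c.mean(0),rect(toplane(c,.113,S)))
```

```text
(280, 82) [ 10 157 237]
(262, 240) [  9 161 233]
(200, 100) [ 14 179 233]
tile [261. 240.] [429.1  97.7  50.1  50.2  77.5]
tile [263. 192.] [515.5  93.2  51.5  50.   89.9]
tile [268. 135.] [609.5  82.8  50.   50.7   1.9]
tile [280.  81.] [691.7  63.9  50.7  50.2   7. ]
prop [400. 218.] [ 480.2 -130.2   26.4   25.    84.7]
prop [346. 213.] [487.4 -42.   27.4  27.2  84. ]
prop [427. 211.] [ 493.6 -168.7   66.7   13.     6.7]
prop [415. 149.] [ 588.7 -141.9   27.9   25.5   89.8]
prop [356. 144.] [596.9 -51.5  24.8  23.1  84.4]
disc ((490.5019836425781, 301.64788818359375), 77.22126770019531) ((490.8399963378906, 301.78228759765625), (152.21714782714844, 154.07846069335938), 26.84845733642578)
sleeve [103. 255.] [447.7 314.2  25.   15.2  89.8]
sleeve scene [371.56521739 181.68478261] [468.2 275.5 108.1  52.9  25.7]
```

Request:
jog_arm --pt "-0.033 -0.034 0.05 0 0 0" --pt "0 0 0.06 0 0 0" --pt "0 0 0.06 0 0 0" --pt "0 0 0.06 0 0 0" --pt "0 0 0.04 0 0 0" --pt "0 0 0.03 0 0 0" --pt "0 0 0.02 0 0 0" --pt "0 0 0.014 0 0 0" --pt "0 0 0 0 0 0" --hand 1 --newtons 20

```text
clock: 3.45
position: [0.5186, 0.09, 0.0089]
orientation: [0.0, 1.0, -0.002, -0.001]
wrist_force: [-0.0, -0.5, -1.2]
finger_gap: 0.999
grasp_force: 0.0
```

Request:
jog_arm --pt "0 0 0 0 0 0" --pt "0 0 0 0 0 0" --pt "0 0 0 0 0 0" --pt "0 0 0 0 0 0" --pt "0 0 0 0 0 0" --pt "0 0 0 0 0 0" --hand -1 --newtons 20

```text
clock: 4.2
position: [0.5191, 0.0916, 0.0096]
orientation: [-0.0, 1.0, -0.001, 0.0]
wrist_force: [-0.3, 0.8, 1.7]
finger_gap: 0.554
grasp_force: 20.0
```

Request:
jog_arm --pt "0 0 0 0 0 0" --pt "0 0 0 0 0 0" --pt "-0.0035 0 0.006 0 0 0" --pt "0 0 0 0 0 0" --hand 0.4

```text
clock: 4.7
position: [0.5143, 0.0911, 0.0026]
orientation: [0.0, 1.0, -0.001, -0.001]
wrist_force: [-0.9, -0.1, 0.8]
finger_gap: 0.702
grasp_force: 0.0
```

Request:
jog_arm --pt "0 0 0 0 0 0" --pt "0 0 0 0 0 0" --pt "0 0 0 0 0 0" --pt "0 0 0 0 0 0" --hand -1 --newtons 25

```text
clock: 5.2
position: [0.5154, 0.0913, 0.0033]
orientation: [-0.0, 1.0, -0.001, 0.0]
wrist_force: [-0.1, 0.2, -0.0]
finger_gap: 0.556
grasp_force: 25.0
```

Request:
jog_arm --pt "0 0 -0.05 0 0 0" --pt "0 0 -0.05 0 0 0" --pt "-0.0088 0.0554 0 0 0 0" --pt "-0.0088 0.0554 0 0 0 0" --pt "-0.0088 0.0554 0 0 0 0" --pt "-0.0088 0.0554 0 0 0 0" --pt "0 0 0 0 0 0.62" --pt "0 0 0.03 0 0 0" --pt "0 0 0 0 0 0" --pt "0 0 0 0 0 0"

```text
clock: 6.45
position: [0.4801, -0.13, 0.0738]
orientation: [-0.0, 0.999, -0.044, 0.0]
wrist_force: [0.6, 0.5, 0.1]
finger_gap: 0.557
grasp_force: 25.0
```

Request:
jog_arm --pt "0 0 0.015 0 0 0" --pt "0 0 0.007 0 0 0" --pt "0 0 0.003 0 0 0" --pt "0 0 0 0 0 0" --pt "0 0 0 0 0 0"

```text
clock: 7.08
position: [0.48, -0.1302, 0.0483]
orientation: [-0.0, 0.999, -0.044, 0.0]
wrist_force: [0.8, 1.3, 0.4]
finger_gap: 0.561
grasp_force: 25.0
```

Request:
jog_arm --pt "0 0 0.001 0 0 0" --pt "0 0 0 0 0 0" --pt "0 0 0 0 0 0" --pt "0 0 0 0 0 0" --pt "0 0 -0.03 0 0 0" --pt "0 0 -0.06 0 0 0" --pt "0.01 -0.056 -0.02 0 0 0" --pt "0.01 -0.056 -0.02 0 0 0" --pt "0 0 0 0 0 0" --hand 0.4

```text
clock: 8.2
position: [0.5118, -0.014, 0.1794]
orientation: [-0.002, 0.999, -0.039, 0.003]
wrist_force: [-0.7, -0.3, -0.1]
finger_gap: 0.696
grasp_force: 0.0
```

```bash
cat > tiles.py <<'E'
from h import *
# terracotta by colour: red/blue ratio vs wood, on any view; report plane 12 mm and 57 mm blobs
s=get_state();C=cam("wrist",s);im=get_image("wrist");cv2.imwrite("pics/last.png",im)
sc=get_image("scene");cv2.imwrite("pics/last_s.png",sc)
print("tcp",np.round(s["position"],4),np.round(s["orientation"],3),"gap",round(float(s["finger_gap"]),3))
for n,I,CC in(("wrist",im,C),("scene",sc,cam("scene"))):
    h=cv2.cvtColor(I,cv2.COLOR_BGR2HSV).astype(int);m=(h[...,0]<12)&(h[...,1]>125)&(h[...,2]>100)
    m=cv2.morphologyEx(m.astype(np.uint8),cv2.MORPH_OPEN,np.ones((3,3)))
    for c in blobs(m,60,9000):
        for z in(.012,.057):
            r=rect(toplane(c,z,CC))
            if 40<r[2]<62 and 40<r[3]<62 and 380<r[0]<760 and -250<r[1]<200:print(n,z,c.mean(0).round(),r)
E
python3 tiles.py
```

```text
tcp [ 0.5118 -0.014   0.1794] [-0.002  0.999 -0.039  0.003] gap 0.696
wrist 0.012 [399. 223.] [ 465.1 -148.7   59.5   57.6   85.6]
wrist 0.057 [399. 223.] [ 480.1 -131.4   51.5   49.9   85.6]
wrist 0.012 [188. 110.] [608.9  81.4  49.7  49.6   1.7]
wrist 0.057 [188. 110.] [604.5  67.7  43.   43.    1.7]
wrist 0.012 [194.  26.] [690.8  62.1  50.5  50.1   6.3]
wrist 0.057 [194.  26.] [675.4  51.   43.7  43.4   6.3]
scene 0.012 [290. 269.] [694.7  66.2  50.6  50.4   9.5]
scene 0.057 [290. 269.] [729.4  68.1  48.5  48.3   9.5]
scene 0.012 [299. 245.] [611.9  85.7  49.5  46.3   3.2]
scene 0.057 [299. 245.] [650.   86.7  47.4  44.4   3.2]
scene 0.012 [306. 198.] [429.1 101.   50.6  52.7  78.2]
scene 0.057 [306. 198.] [474.7 101.4  48.5  50.5  78.2]
scene 0.012 [225. 196.] [ 436.6 -139.2   52.7   53.9   85.4]
scene 0.057 [225. 196.] [ 481.9 -128.9   50.5   51.7   85.4]
```

Request:
jog_arm --pt "0 0 0 0 0 -0.85" --pt "0.0334 -0.0311 0 0 0 0" --pt "0.0334 -0.0311 0 0 0 0" --pt "0.0334 -0.0311 0 0 0 0" --pt "0 0 0.055 0 0 0" --pt "0 0 0.055 0 0 0" --pt "0 0 0.04 0 0 0" --pt "0 0 0.025 0 0 0" --pt "0 0 0 0 0 0" --pt "0 0 0 0 0 0" --hand 0.9

```text
clock: 9.55
position: [0.6063, 0.0734, 0.0014]
orientation: [0.001, 1.0, 0.014, -0.001]
wrist_force: [-0.8, -0.1, 0.6]
finger_gap: 0.951
grasp_force: 0.0
```

Request:
jog_arm --pt "0.0032 -0.009 -0.002 0 0 0" --pt "0 0 0 0 0 0" --pt "0 0 0 0 0 0"

```text
clock: 9.93
position: [0.6098, 0.0852, 0.0044]
orientation: [-0.0, 1.0, 0.015, -0.0]
wrist_force: [0.1, 0.1, -0.5]
finger_gap: 0.949
grasp_force: 0.0
```

Request:
jog_arm --pt "0 0 0 0 0 0" --pt "0 0 0 0 0 0" --pt "0 0 0 0 0 0" --pt "0 0 0 0 0 0" --pt "0 0 0 0 0 0" --hand -1 --newtons 25

```text
clock: 10.55
position: [0.6098, 0.0849, 0.0043]
orientation: [-0.0, 1.0, 0.015, -0.0]
wrist_force: [-0.1, -0.3, -0.7]
finger_gap: 0.556
grasp_force: 25.0
```

Request:
jog_arm --pt "0 0 -0.05 0 0 0" --pt "0 0 -0.05 0 0 0" --pt "-0.0067 0.0561 0 0 0 0" --pt "-0.0067 0.0561 0 0 0 0" --pt "-0.0067 0.0561 0 0 0 0" --pt "-0.0067 0.0561 0 0 0 0" --pt "0 0 0 0 0 0.85" --pt "0 0 0.03 0 0 0" --pt "0 0 0 0 0 0" --pt "0 0 0 0 0 0"

```text
clock: 11.8
position: [0.5902, -0.1399, 0.0748]
orientation: [-0.0, 0.999, -0.044, 0.0]
wrist_force: [-0.4, 0.1, -0.6]
finger_gap: 0.554
grasp_force: 25.0
```

Request:
jog_arm --pt "0 0 0.015 0 0 0" --pt "0 0 0.007 0 0 0" --pt "0 0 0.0035 0 0 0" --pt "0 0 0 0 0 0" --pt "0 0 0 0 0 0"

```text
clock: 12.42
position: [0.5895, -0.14, 0.0493]
orientation: [0.0, 0.999, -0.044, -0.0]
wrist_force: [-2.3, 1.0, 5.4]
finger_gap: 0.556
grasp_force: 25.0
```

Request:
jog_arm --pt "0 0 0 0 0 0" --pt "0 0 0 0 0 0" --pt "0 0 0 0 0 0" --pt "0 0 -0.03 0 0 0" --pt "0 0 -0.06 0 0 0" --pt "-0.02 -0.055 -0.02 0 0 0" --pt "-0.02 -0.055 0 0 0 0" --pt "0 0 0 0 0 0" --pt "0 0 0 0 0 0" --pt "0 0 0 0 0 0" --hand 0.4

```text
clock: 13.68
position: [0.5599, -0.0292, 0.1584]
orientation: [0.001, 0.999, -0.046, -0.0]
wrist_force: [-0.7, -0.1, 0.1]
finger_gap: 0.699
grasp_force: 0.0
```

```bash
python3 tiles.py
```

```text
tcp [ 0.5599 -0.0292  0.1584] [ 0.001  0.999 -0.046 -0.   ] gap 0.699
wrist 0.012 [401. 164.] [ 583.6 -158.3   59.7   58.5   84.9]
wrist 0.057 [401. 164.] [ 589.6 -140.7   51.1   50.1   84.9]
wrist 0.012 [175.  72.] [691.7  63.8  50.7  51.2   6.9]
wrist 0.057 [175.  72.] [682.2  49.5  43.4  43.8   6.9]
scene 0.012 [290. 269.] [694.7  66.2  50.6  50.4   9.5]
scene 0.057 [290. 269.] [729.4  68.1  48.5  48.3   9.5]
scene 0.012 [216. 225.] [ 551.1 -148.8   52.1   54.5   85.4]
scene 0.057 [216. 225.] [ 591.7 -138.    50.    52.2   85.4]
scene 0.012 [306. 198.] [429.4 101.3  50.4  52.3  79.4]
scene 0.057 [306. 198.] [475.  101.7  48.3  50.2  79.4]
scene 0.012 [225. 196.] [ 436.4 -138.6   53.9   54.3   85.4]
scene 0.057 [225. 196.] [ 481.8 -128.3   51.7   52.1   85.4]
```

Request:
jog_arm --pt "0 0 0 0 0 -0.76" --pt "0 0 0 0 0 -0.76" --pt "0.0475 -0.0255 0 0 0 0" --pt "0.0475 -0.0255 0 0 0 0" --pt "0.0475 -0.0255 0 0 0 0" --pt "0 0 0.055 0 0 0" --pt "0 0 0.055 0 0 0" --pt "0 0 0.04 0 0 0" --pt "0 0 0 0 0 0" --pt "0 0 0 0 0 0" --hand 0.9

```text
clock: 15.02
position: [0.6927, 0.0661, 0.0102]
orientation: [-0.0, 0.998, 0.061, 0.001]
wrist_force: [-0.3, -0.1, -0.2]
finger_gap: 0.957
grasp_force: 0.0
```

Request:
jog_arm --pt "-0.001 0.0015 0.006 0 0 0" --pt "0 0 0 0 0 0"

```text
clock: 15.28
position: [0.6909, 0.0643, 0.0035]
orientation: [0.0, 0.998, 0.062, 0.0]
wrist_force: [-0.8, 0.2, 0.3]
finger_gap: 0.946
grasp_force: 0.0
```

Request:
jog_arm --pt "0 0 0 0 0 0" --pt "0 0 0 0 0 0" --pt "0 0 0 0 0 0" --pt "0 0 0 0 0 0" --pt "0 0 0 0 0 0" --hand -1

```text
clock: 15.9
position: [0.6909, 0.065, 0.0028]
orientation: [-0.0, 0.998, 0.062, -0.0]
wrist_force: [-0.3, 0.3, -0.0]
finger_gap: 0.557
grasp_force: 25.0
```

Request:
jog_arm --pt "0 0 -0.05 0 0 0" --pt "0 0 -0.05 0 0 0" --pt "-0.0355 0.0344 0 0 0 0" --pt "-0.0355 0.0344 0 0 0 0" --pt "-0.0355 0.0344 0 0 0 0" --pt "0 0 0 0 0 0.76" --pt "0 0 0 0 0 0.76" --pt "0 0 0.03 0 0 0" --pt "0 0 0 0 0 0" --pt "0 0 0 0 0 0"

```text
clock: 17.15
position: [0.5983, -0.0506, 0.0733]
orientation: [-0.0, 0.999, -0.044, 0.0]
wrist_force: [0.9, 1.0, -0.7]
finger_gap: 0.557
grasp_force: 25.0
```

Request:
jog_arm --pt "0 0 0.015 0 0 0" --pt "0 0 0.007 0 0 0" --pt "0 0 0.003 0 0 0" --pt "0 0 0 0 0 0" --pt "0 0 0 0 0 0"

```text
clock: 17.77
position: [0.5981, -0.0507, 0.0478]
orientation: [-0.0, 0.999, -0.044, 0.0]
wrist_force: [-0.0, 0.2, -1.0]
finger_gap: 0.557
grasp_force: 25.0
```

Request:
jog_arm --pt "0 0 0.0005 0 0 0" --pt "0 0 0 0 0 0" --pt "0 0 0 0 0 0" --pt "0 0 -0.03 0 0 0" --pt "0 0 -0.06 0 0 0" --pt "-0.05 -0.02 -0.02 0 0 0" --pt "-0.05 -0.02 0 0 0 0" --pt "-0.05 -0.02 0 0 0 0" --pt "0 0 0 0 0 0" --pt "0 0 0 0 0 0" --hand 0.4

```text
clock: 19.02
position: [0.4549, 0.0221, 0.1578]
orientation: [-0.0, 0.999, -0.044, 0.001]
wrist_force: [1.1, -0.8, -0.3]
finger_gap: 0.698
grasp_force: 0.0
```

```bash
python3 tiles.py
```

```text
tcp [0.4549 0.0221 0.1578] [-0.     0.999 -0.044  0.001] gap 0.698
wrist 0.012 [217. 225.] [427.   97.9  51.3  51.7  77.9]
wrist 0.057 [217. 225.] [440.4  86.   44.   44.3  77.9]
wrist 0.012 [462.  31.] [ 597.7 -166.4   61.5   53.8   85. ]
wrist 0.057 [462.  31.] [ 586.5 -140.2   52.7   46.    85. ]
scene 0.012 [248. 229.] [562.1 -55.9  53.   52.5  85.1]
scene 0.057 [248. 229.] [602.3 -49.   50.8  50.3  85.1]
scene 0.012 [216. 225.] [ 551.4 -148.1   53.5   53.3   85.4]
scene 0.057 [216. 225.] [ 592.  -137.4   51.3   51.1   85.4]
scene 0.012 [306. 198.] [428.8 101.4  50.4  52.5  79.4]
scene 0.057 [306. 198.] [474.5 101.8  48.3  50.3  79.4]
```

Request:
jog_arm --pt "0 0 0 0 0 0.85" --pt "-0.0209 -0.0344 0 0 0 0" --pt "-0.0209 -0.0344 0 0 0 0" --pt "0 0 0.05 0 0 0" --pt "0 0 0.05 0 0 0" --pt "0 0 0.04 0 0 0" --pt "0 0 0.01 0 0 0" --pt "0 0 0 0 0 0" --pt "0 0 0 0 0 0" --hand 0.9

```text
clock: 20.25
position: [0.4284, 0.0984, 0.0085]
orientation: [-0.001, 0.995, -0.104, 0.001]
wrist_force: [-0.4, 0.2, -0.9]
finger_gap: 0.949
grasp_force: 0.0
```

Request:
jog_arm --pt "0 0 0.005 0 0 0" --pt "0 0 0 0 0 0"

```text
clock: 20.5
position: [0.4273, 0.0982, 0.0027]
orientation: [-0.0, 0.995, -0.103, 0.0]
wrist_force: [0.1, -1.4, -0.1]
finger_gap: 0.948
grasp_force: 0.0
```

Request:
jog_arm --pt "0 0 0 0 0 0" --pt "0 0 0 0 0 0" --pt "0 0 0 0 0 0" --pt "0 0 0 0 0 0" --pt "0 0 0 0 0 0" --hand -1

```text
clock: 21.12
position: [0.4271, 0.0983, 0.0023]
orientation: [-0.0, 0.995, -0.103, 0.0]
wrist_force: [0.5, -0.0, -0.1]
finger_gap: 0.555
grasp_force: 25.0
```

Request:
jog_arm --pt "0 0 -0.05 0 0 0" --pt "0 0 -0.05 0 0 0" --pt "0.0294 0.0412 0 0 0 0" --pt "0.0294 0.0412 0 0 0 0" --pt "0.0294 0.0412 0 0 0 0" --pt "0 0 0 0 0 -0.85" --pt "0 0 0.03 0 0 0" --pt "0 0 0 0 0 0" --pt "0 0 0 0 0 0"

```text
clock: 22.25
position: [0.4881, -0.0407, 0.0727]
orientation: [-0.0, 0.999, -0.044, 0.0]
wrist_force: [-0.4, 0.6, -1.2]
finger_gap: 0.553
grasp_force: 25.0
```

Request:
jog_arm --pt "0 0 0.015 0 0 0" --pt "0 0 0.007 0 0 0" --pt "0 0 0.003 0 0 0" --pt "0 0 0 0 0 0" --pt "0 0 0 0 0 0"

```text
clock: 22.88
position: [0.4881, -0.0408, 0.0473]
orientation: [-0.0, 0.999, -0.044, 0.0]
wrist_force: [0.3, 0.0, -0.0]
finger_gap: 0.558
grasp_force: 25.0
```

Request:
jog_arm --pt "0 0 0.0005 0 0 0" --pt "0 0 0 0 0 0" --pt "0 0 0 0 0 0" --pt "0 0 -0.03 0 0 0" --pt "0 0 -0.06 0 0 0" --pt "0 -0.02 -0.055 0 0 0" --pt "0 -0.02 -0.055 0 0 0" --pt "0 -0.02 -0.055 0 0 0" --pt "0 0 0 0 0 0" --pt "0 0 0 0 0 0" --hand 0.4

```text
clock: 24.12
position: [0.4926, 0.0183, 0.3012]
orientation: [0.0, 0.999, -0.044, -0.001]
wrist_force: [-1.3, -0.1, -0.5]
finger_gap: 0.7
grasp_force: 0.0
```

Request:
jog_arm --pt "-0.01 -0.02 0 0 0 0" --pt "0 0 0 0 0 0" --pt "0 0 0 0 0 0"

```text
clock: 24.5
position: [0.4848, 0.0383, 0.3007]
orientation: [0.001, 0.999, -0.045, -0.001]
wrist_force: [0.5, -0.1, -0.4]
finger_gap: 0.698
grasp_force: 0.0
```

```bash
python3 tiles.py
```

```text
tcp [0.4848 0.0383 0.3007] [ 0.001  0.999 -0.045 -0.001] gap 0.698
wrist 0.012 [341. 175.] [481.9 -49.1  55.2  52.5  84.9]
wrist 0.057 [341. 175.] [488.6 -41.1  49.8  47.3  84.9]
wrist 0.012 [417.  96.] [ 583.1 -162.6   40.4   44.5    1.7]
wrist 0.012 [336.  93.] [605.2 -53.6  42.1  55.3  84.9]
scene 0.012 [248. 229.] [561.2 -55.8  53.   54.2  85.1]
scene 0.057 [248. 229.] [601.4 -48.9  50.8  52.   85.1]
scene 0.012 [216. 225.] [ 551.3 -148.5   52.7   54.2   85.4]
scene 0.057 [216. 225.] [ 591.9 -137.8   50.5   51.9   85.4]
scene 0.012 [256. 199.] [444.8 -45.5  52.9  54.3  84.9]
scene 0.057 [256. 199.] [489.8 -39.   50.7  52.1  84.9]
```

View pics/last.png

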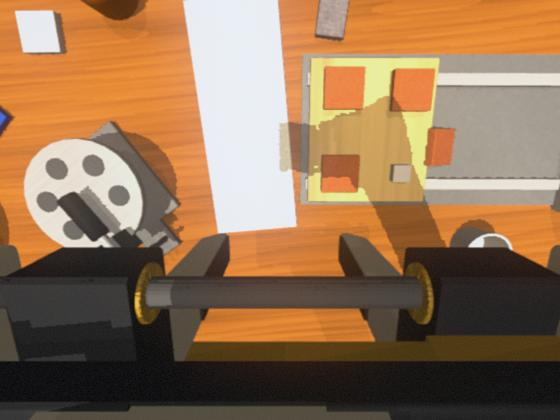

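The tile I put on prop D has been knocked off: the prop at (401,173) is bare and the tile sits at (440,147), beside the fan-side deck edge and seemingly tilted. The other three are on their props. I look closer.

Request:
jog_arm --pt "0 0.05 0 0 0 0" --pt "0 0.055 0 0 0 0" --pt "0 0.055 0 0 0 0" --pt "0 0.055 0 0 0 0" --pt "0 0.04 0 0 0 0" --pt "0 0 0.04 0 0 0" --pt "0 0 0.04 0 0 0" --pt "0 0 0 0 0 0" --pt "0 0 0 0 0 0"

```text
clock: 25.72
position: [0.4635, -0.2149, 0.2231]
orientation: [0.0, 0.999, -0.044, 0.001]
wrist_force: [0.1, 0.3, -0.1]
finger_gap: 0.702
grasp_force: 0.0
```

Run:
```python
from h import *
s=get_state();print(s["position"].round(4),s["orientation"].round(3));C=cam("wrist",s);np.save("w2.npy",C[1])
w=get_image("wrist");a=get_image("scene");b=get_image("side")
for n,i in(("w",w),("s",a),("d",b)):cv2.imwrite(f"pics/k{n}.png",i)
cw=cv2.resize(w[60:240,180:420],(480,360),interpolation=cv2.INTER_CUBIC)
ca=cv2.resize(a[180:250,180:280],(400,280),interpolation=cv2.INTER_CUBIC);cb=cv2.resize(b[150:220,270:370],(400,280),interpolation=cv2.INTER_CUBIC)
out=np.zeros((560,800,3),np.uint8);out[:280,:400]=ca;out[280:,:400]=cb;out[:300,400:]=cv2.resize(cw,(400,300));cv2.imwrite("pics/k.png",out)
```

```text
[ 0.4635 -0.2149  0.2231] [ 0.     0.999 -0.044  0.001]
```

View pics/k.png

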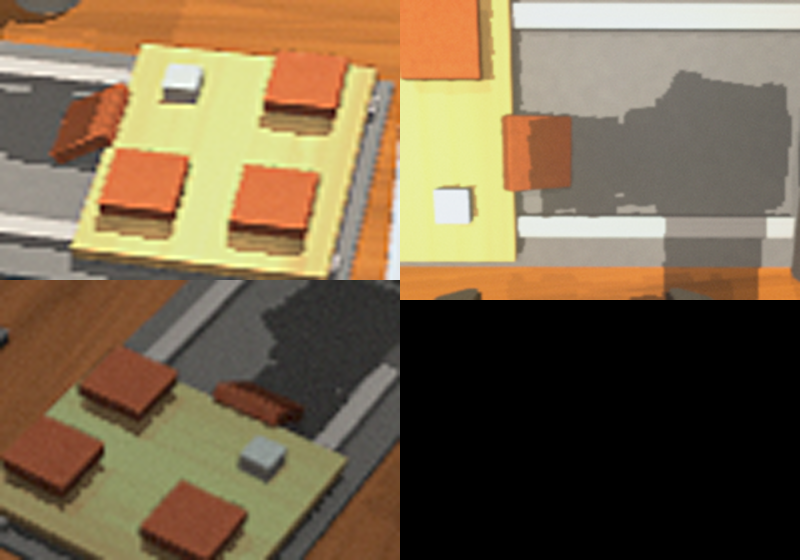

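The tile leans with its upper edge on the deck's fan-side edge and its lower edge on the track bed. Its wrist-view corners are about (243,129), (283,130), (283,172) and (242,174), and the width along cart x is 52 mm. I'll grip it across that width.

Run:
```python
from h import *
im=cv2.imread("pics/kw.png");C=(camera_params("wrist")["mtx"],np.load("w2.npy"))
h=cv2.cvtColor(im,cv2.COLOR_BGR2HSV).astype(int);print(h[150,250],h[150,275],h[150,230],h[150,300])
m=np.zeros(h.shape[:2],bool);m[120:182,236:292]=((h[...,0]<14)&(h[...,1]>120))[120:182,236:292]
c=max(blobs(m,100,5000),key=len)
q=cv2.approxPolyDP(cv2.convexHull(c.astype(np.int32)),4,True)[:,0];print(q.tolist())
for z in(.005,.01,.02,.03,.04):print(z,(toplane(q,z,C)[:,:2]*1000).round().tolist())
S=cam("scene");print("deck edge pts scene z.03",(toplane([(215,191.5),(198.5,242)],.03,S)*1000).round())
# scene corners: top ridge ends and low ends
p=[(202,202),(211.5,201),(193,219),(207,214)];
for z in(.005,.01,.03,.04):print(z,(toplane(p,z,S)[:,:2]*1000).round().tolist())
```

```text
[ 11 174 212] [ 11 154 147] [ 30  99 235] [ 17  31 115]
[[281, 130], [281, 171], [244, 173], [242, 130]]
0.005 [[533.0, -219.0], [482.0, -214.0], [483.0, -166.0], [537.0, -170.0]]
0.01 [[533.0, -219.0], [482.0, -214.0], [484.0, -167.0], [537.0, -171.0]]
0.02 [[533.0, -219.0], [484.0, -215.0], [485.0, -168.0], [537.0, -172.0]]
0.03 [[533.0, -219.0], [485.0, -215.0], [486.0, -170.0], [537.0, -173.0]]
0.04 [[533.0, -219.0], [486.0, -215.0], [488.0, -171.0], [537.0, -175.0]]
deck edge pts scene z.03 [[ 437. -167.   30.]
 [ 633. -181.   30.]]
0.005 [[458.0, -205.0], [452.0, -178.0], [527.0, -219.0], [506.0, -182.0]]
0.01 [[463.0, -203.0], [457.0, -176.0], [532.0, -217.0], [510.0, -181.0]]
0.03 [[483.0, -198.0], [477.0, -171.0], [550.0, -211.0], [529.0, -175.0]]
0.04 [[492.0, -195.0], [487.0, -168.0], [559.0, -208.0], [538.0, -173.0]]
```

Request:
jog_arm --pt "0 0 0 0 0 -1" --pt "0 0 0 0 0 -1" --pt "0 0 0 0 0 -1" --pt "0 0 0 0 0 -1" --pt "0 0 0 0 0 -1" --pt "0 0 0 0 0 -1" --pt "0 0 0 0 0 -1" --pt "0 0 0 0 0 -1" --pt "0 0 0 0 0 -1" --pt "0 0 0 0 0 -1" --hand 0.29

```text
clock: 27.12
position: [0.4632, -0.2147, 0.2231]
orientation: [0.001, 0.792, 0.61, 0.0]
wrist_force: [-0.6, -0.2, 0.2]
finger_gap: 0.643
grasp_force: 0.0
```

Request:
jog_arm --pt "0 0 0 0 0 -1" --pt "0 0 0 0 0 -0.25" --pt "0.0235 0.0446 0 0 0 0" --pt "0 0 0.05 0 0 0" --pt "0 0 0.05 0 0 0" --pt "0 0 0.03 0 0 0" --pt "0 0 0 0 0 0" --pt "0 0 0 0 0 0"

```text
clock: 28.12
position: [0.5105, -0.195, 0.0934]
orientation: [0.001, 0.738, 0.675, 0.001]
wrist_force: [-0.4, -0.0, 0.2]
finger_gap: 0.642
grasp_force: 0.0
```

Run:
```python
from h import *
s=get_state();print(s["position"].round(4),s["orientation"].round(3));C=cam("wrist",s)
w=get_image("wrist")
for X in([.484,-.192,.04],[.536,-.196,.04],[.510,-.194,.03],[.481,-.13,.045]):print(X,proj(np.array(X),C).round())
cv2.imwrite("pics/k2.png",w)
```

```text
[ 0.5105 -0.195   0.0934] [0.001 0.738 0.675 0.001]
[0.484, -0.192, 0.04] [[250. 219.]]
[0.536, -0.196, 0.04] [[317. 218.]]
[0.51, -0.194, 0.03] [[284. 215.]]
[0.481, -0.13, 0.045] [[235. 138.]]
```

View pics/k2.png

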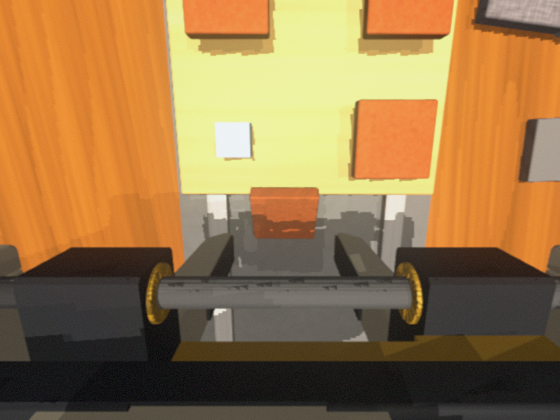

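The tile is centred between the fingers, at px (250–318, 188–238), and the left rail at (207–228) is just outside the left finger.

Request:
jog_arm --pt "0 0.0015 0.03 0 0 0" --pt "0 0 0.02 0 0 0" --pt "0 0 0.015 0 0 0" --pt "0 0 0.009 0 0 0" --pt "0 0 0 0 0 0"

```text
clock: 28.8
position: [0.5107, -0.195, 0.0178]
orientation: [0.0, 0.738, 0.675, 0.0]
wrist_force: [0.4, 0.0, 0.3]
finger_gap: 0.65
grasp_force: 0.0
```

Request:
jog_arm --pt "0 0 0 0 0 0" --pt "0 0 0 0 0 0" --pt "0 0 0 0 0 0" --pt "0 0 0 0 0 0" --hand -1 --newtons 25

```text
clock: 29.3
position: [0.5111, -0.1951, 0.0184]
orientation: [0.001, 0.738, 0.675, 0.0]
wrist_force: [-0.3, -0.2, 2.9]
finger_gap: 0.56
grasp_force: 25.0
```

Request:
jog_arm --pt "0 0 -0.03 0 0 0" --pt "0 0 -0.05 0 0 0" --pt "0 0 -0.05 0 0 0" --pt "0.055 0 0 0 0 0" --pt "0.055 0 0 0 0 0" --pt "0.055 0 0 0 0 0" --pt "0.055 0 0 0 0 0" --pt "0.055 0 0 0 0 0" --pt "0 0 0 0 0 0" --pt "0 0 0 0 0 0"

```text
clock: 30.55
position: [0.5343, 0.0782, 0.1473]
orientation: [0.0, 0.738, 0.675, -0.001]
wrist_force: [-0.3, -0.4, -1.3]
finger_gap: 0.559
grasp_force: 25.0
```

Run:
```python
from h import *
s=get_state();print(s["position"].round(4),s["orientation"].round(3),s["finger_gap"])
b=get_image("side");w=get_image("wrist")
out=np.hstack([cv2.resize(b[130:270,210:350],(400,400)),cv2.resize(w[150:290,210:350],(400,400))]);cv2.imwrite("pics/k3.png",out)
```

```text
[0.5343 0.0782 0.1473] [ 0.     0.738  0.675 -0.001] 0.5587513987950637
```

View pics/k3.png

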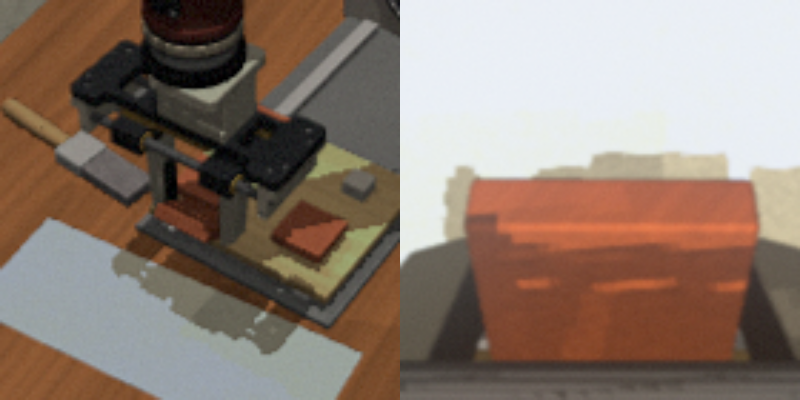

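Request:
jog_arm --pt "0 0 0.05 0 0 0" --pt "0 0 0.05 0 0 0" --pt "0 0 0.02 0 0 0" --pt "0 0 0 0 0 0"

```text
clock: 31.15
position: [0.5337, 0.0768, 0.0262]
orientation: [-0.001, 0.738, 0.674, -0.002]
wrist_force: [0.1, 0.7, 0.2]
finger_gap: 0.556
grasp_force: 25.0
```

Request:
jog_arm --pt "0 0 0 0 0 0" --pt "0 0 0.005 0 0 0" --pt "0 0 0.005 0 0 0" --pt "0 0 0.004 0 0 0" --pt "0 0 0.004 0 0 0" --pt "0 0 0.004 0 0 0" --pt "0 0 0 0 0 0" --pt "0 0 0 0 0 0" --newtons 5 --hand -1

```text
clock: 32.15
position: [0.5347, 0.0784, 0.0056]
orientation: [0.0, 0.738, 0.675, -0.0]
wrist_force: [0.6, 0.3, 0.5]
finger_gap: 0.56
grasp_force: 5.0
```

Request:
jog_arm --pt "0 0 0 0 0 0" --pt "0 0 0 0 0 0" --pt "0 0 0 0 0 0" --pt "-0.01 0 -0.05 0 0 0" --pt "-0.03 0 -0.05 0 0 0" --pt "-0.03 0 -0.04 0 0 0" --pt "0 0 0 0 0 0" --pt "0 0 0 0 0 0" --hand 0.4

```text
clock: 33.15
position: [0.528, 0.0096, 0.1453]
orientation: [-0.0, 0.737, 0.675, -0.0]
wrist_force: [0.2, -0.2, -0.2]
finger_gap: 0.698
grasp_force: 0.0
```

```bash
python3 tiles.py
```

```text
tcp [0.528  0.0096 0.1453] [-0.     0.737  0.675 -0.   ] gap 0.698
wrist 0.012 [250. 258.] [482.8 -52.9  42.2  54.6  85. ]
wrist 0.012 [284. 123.] [534.3  83.   49.8  49.8  85. ]
wrist 0.057 [284. 123.] [534.1  81.8  42.3  42.3  85. ]
scene 0.012 [248. 229.] [561.5 -55.8  53.1  53.6  85.6]
scene 0.057 [248. 229.] [601.7 -49.   50.9  51.4  85.6]
scene 0.012 [300. 224.] [536.7  85.1  50.3  50.7  85.8]
scene 0.057 [300. 224.] [577.9  86.1  48.3  48.6  85.8]
scene 0.012 [216. 225.] [ 550.9 -148.7   52.1   54.1   85.4]
scene 0.057 [216. 225.] [ 591.5 -138.    50.    51.8   85.4]
scene 0.012 [256. 199.] [444.9 -46.8  51.   54.3  88.3]
scene 0.057 [256. 199.] [489.9 -40.3  48.9  52.1  88.3]
```

Request:
jog_arm --pt "0.0368 0 0 0 0 0" --pt "0.0368 0 0 0 0 0" --pt "0 0 0.05 0 0 0" --pt "0 0 0.05 0 0 0" --pt "0 0 0.03 0 0 0" --pt "0 0 0.011 0 0 0" --pt "0 0 0 0 0 0" --pt "0 0 0 0 0 0" --hand 0.7

```text
clock: 34.25
position: [0.5359, 0.0832, 0.0059]
orientation: [0.0, 0.737, 0.675, 0.001]
wrist_force: [0.4, -0.8, 0.4]
finger_gap: 0.848
grasp_force: 0.0
```

Request:
jog_arm --pt "0 0 0 0 0 0" --pt "0 0 0 0 0 0" --pt "0 0 0 0 0 0" --pt "0 0 0 0 0 0" --pt "0 0 0 0 0 0" --hand -1 --newtons 25

```text
clock: 34.88
position: [0.5353, 0.0824, 0.0052]
orientation: [0.0, 0.738, 0.675, 0.0]
wrist_force: [-0.3, -0.7, 3.4]
finger_gap: 0.556
grasp_force: 25.0
```

Request:
jog_arm --pt "0 0 -0.05 0 0 0" --pt "0 0 -0.05 0 0 0" --pt "-0.0542 -0.0091 0 0 0 0" --pt "-0.0542 -0.0091 0 0 0 0" --pt "-0.0542 -0.0091 0 0 0 0" --pt "-0.0542 -0.0091 0 0 0 0" --pt "0 0 0.03 0 0 0" --pt "0 0 0 0 0 0" --pt "0 0 0 0 0 0"

```text
clock: 36.0
position: [0.4804, -0.1288, 0.0753]
orientation: [-0.0, 0.737, 0.676, 0.001]
wrist_force: [1.2, 0.5, -1.0]
finger_gap: 0.551
grasp_force: 25.0
```

Request:
jog_arm --pt "-0.001 0 0.015 0 0 0" --pt "0 0 0.007 0 0 0" --pt "0 0 0.0025 0 0 0" --pt "0 0 0 0 0 0" --pt "0 0 0 0 0 0"

```text
clock: 36.62
position: [0.4799, -0.1311, 0.0504]
orientation: [0.0, 0.738, 0.675, 0.0]
wrist_force: [-0.9, 0.3, -0.8]
finger_gap: 0.556
grasp_force: 25.0
```

Request:
jog_arm --pt "0 0 0.0005 0 0 0" --pt "0 0 0 0 0 0" --pt "0 0 0 0 0 0" --pt "0 0 -0.03 0 0 0" --pt "0 0 -0.06 0 0 0" --pt "-0.02 0 -0.055 0 0 0" --pt "0 0.03 -0.05 0 0 0" --pt "0 0.03 -0.05 0 0 0" --pt "0 0 0 0 0 0" --pt "0 0 0 0 0 0" --hand 0.4

```text
clock: 37.88
position: [0.5366, -0.1564, 0.2938]
orientation: [-0.001, 0.738, 0.675, -0.001]
wrist_force: [0.0, 0.1, -0.0]
finger_gap: 0.701
grasp_force: 0.0
```

```bash
python3 tiles.py
```

```text
tcp [ 0.5366 -0.1564  0.2938] [-0.001  0.738  0.675 -0.001] gap 0.701
scene 0.012 [248. 229.] [562.3 -55.9  53.   52.9  85. ]
scene 0.057 [248. 229.] [602.4 -49.   50.8  50.7  85. ]
scene 0.012 [216. 225.] [ 551.7 -148.8   53.3   53.    84. ]
scene 0.057 [216. 225.] [ 592.2 -138.1   51.1   50.8   84. ]
scene 0.012 [256. 200.] [445.  -45.4  53.2  54.7  86.1]
scene 0.057 [256. 200.] [490.  -39.   51.   52.5  86.1]
scene 0.012 [226. 196.] [ 435.9 -137.5   54.1   54.9   85.4]
scene 0.057 [226. 196.] [ 481.2 -127.2   51.8   52.6   85.4]
```

Request:
jog_arm --pt "0.0505 -0.019 0 0 0 0" --pt "0.0505 -0.019 0 0 0 0" --pt "0.0505 -0.019 0 0 0 0" --pt "0.0505 -0.019 0 0 0 0" --pt "0.0505 -0.019 0 0 0 0" --pt "0.0505 -0.019 0 0 0 0" --pt "0.0505 -0.019 0 0 0 0" --pt "0.0505 -0.019 0 0 0 0" --hand 0.2

```text
clock: 38.98
position: [0.4206, 0.2597, 0.2936]
orientation: [0.0, 0.738, 0.675, -0.001]
wrist_force: [0.7, 0.1, -0.5]
finger_gap: 0.6
grasp_force: 0.0
```

Request:
jog_arm --pt "0 0 0 0 0 0.97" --pt "0 0 0 0 0 0.97" --pt "0 0 0 0 0 0.97" --pt "0 0 0 0 0 0.97" --pt "0 0 0 0 0 0.97" --pt "0 0 0 0 0 0.97" --pt "0 0 0 0 0 0.97" --pt "0 0 0 0 0 0" --pt "0 0 0 0 0 0"

```text
clock: 40.1
position: [0.4214, 0.2589, 0.2942]
orientation: [0.0, 0.964, 0.265, -0.001]
wrist_force: [-0.0, -0.1, -0.1]
finger_gap: 0.6
grasp_force: 0.0
```

Run:
```python
from h import *
s=get_state();print(s["position"].round(4),s["orientation"].round(3),s["qpos"].round(2));C=cam("wrist",s);np.save("w3.npy",C[1])
w=get_image("wrist");cv2.imwrite("pics/c1.png",w)
```

```text
[0.4214 0.2589 0.2942] [ 0.     0.964  0.265 -0.001] [-0.14  0.35 -0.63  1.73  0.23  1.14 -1.87]
```

View pics/c1.png

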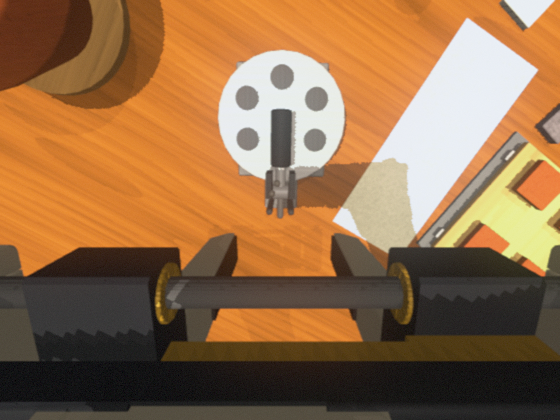

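The crank lies in line with the tool's x axis: sleeve at px (282,110)–(281,168), pins at about (268,200) and (294,200), disc centre at about (282,115).

Run:
```python
from h import *
im=cv2.imread("pics/c1.png");h=cv2.cvtColor(im,cv2.COLOR_BGR2HSV).astype(int);C=(camera_params("wrist")["mtx"],np.load("w3.npy"))
def roi(m,x0,y0,x1,y1):
    M=np.zeros(m.shape,bool);M[y0:y1,x0:x1]=m[y0:y1,x0:x1];return M
c=max(blobs(roi((h[...,1]<60)&(h[...,2]>140),205,40,355,190),500,1e5),key=len)
P=(toplane(cv2.convexHull(c.astype(np.int32))[:,0],.084,C)[:,:2]*1000).astype(np.float32)
print("disc",cv2.minEnclosingCircle(P),cv2.fitEllipse(P)[:2])
for c in blobs(roi(h[...,2]<60,262,98,302,175),100,3000):
    q=cv2.boundingRect(c.astype(np.int32));print("sleeve px",q,rect(toplane(c,.107,C)))
print("axis pts",(toplane([(282,112),(281,166),(281,205)],.107,C)*1000).round(1).tolist())
```

```text
disc ((487.9195556640625, 300.9948425292969), 83.62944030761719) ((489.6720275878906, 303.1279296875), (154.50515747070312, 156.16551208496094))
axis pts [[496.3, 305.1, 107.0], [443.0, 274.9, 107.0], [401.9, 250.5, 107.0]]
```

Request:
jog_arm --pt "0.05 -0.0026 0 0 0 0.08" --pt "0.0113 0 0.05 0 0 0" --pt "0 0 0.05 0 0 0" --pt "0 0 0.05 0 0 0" --pt "0 0 0.03 0 0 0" --pt "0 0 0.012 0 0 0" --pt "0 0 0 0 0 0" --pt "0 0 0 0 0 0" --hand 0.2

```text
clock: 41.15
position: [0.4742, 0.2936, 0.1043]
orientation: [-0.001, 0.966, 0.259, 0.001]
wrist_force: [0.5, -0.2, -0.3]
finger_gap: 0.601
grasp_force: 0.0
```

Request:
jog_arm --pt "-0.001 0 0.008 0 0 0" --pt "0 0 0.004 0 0 0" --pt "0 0 0 0 0 0" --pt "0 0 0 0 0 0"

```text
clock: 41.65
position: [0.4726, 0.2923, 0.0909]
orientation: [-0.0, 0.966, 0.259, 0.0]
wrist_force: [-0.3, -0.3, -0.3]
finger_gap: 0.601
grasp_force: 0.0
```

Request:
jog_arm --pt "0 0 0 0 0 0" --pt "0 0 0 0 0 0" --pt "0 0 0 0 0 0" --pt "0 0 0 0 0 0" --pt "0 0 0 0 0 0" --pt "0 0 0 0 0 0" --hand -1 --newtons 30

```text
clock: 42.4
position: [0.4723, 0.2929, 0.0909]
orientation: [-0.001, 0.966, 0.259, 0.0]
wrist_force: [-0.5, 1.9, 0.4]
finger_gap: 0.25
grasp_force: 30.0
```

Gap 0.25, about 24 mm: the sleeve is held. Lifting it along the arc.

Request:
jog_arm --pt "-0.0008 0 -0.0102 0 0 0" --pt "-0.0024 0 -0.0099 0 0 0" --pt "-0.0039 0 -0.0094 0 0 0" --pt "-0.0053 0 -0.0087 0 0 0" --pt "-0.0066 0 -0.0078 0 0 0" --pt "0 0 0 0 0 0"

```text
clock: 43.15
position: [0.4554, 0.2823, 0.1375]
orientation: [0.0, 0.966, 0.259, -0.0]
wrist_force: [-2.5, 2.1, -2.4]
finger_gap: 0.246
grasp_force: 30.0
```

Request:
jog_arm --pt "-0.0078 0 -0.0066 0 0 0" --pt "-0.0087 0 -0.0053 0 0 0" --pt "-0.0094 0 -0.0039 0 0 0" --pt "-0.0099 0 -0.0024 0 0 0" --pt "-0.0102 0 -0.0008 0 0 0" --pt "-0.003 0 0 0 0 0" --pt "0 0 0 0 0 0" --pt "0 0 0 0 0 0"

```text
clock: 44.15
position: [0.4136, 0.2581, 0.1574]
orientation: [0.0, 0.966, 0.259, 0.001]
wrist_force: [0.4, 0.6, 8.5]
finger_gap: 0.212
grasp_force: 28.4
```

Run:
```python
from h import *
b=get_image("side");a=get_image("scene")
cv2.imwrite("pics/c2.png",np.hstack([cv2.resize(b[220:360,190:330],(400,400)),cv2.resize(a[120:240,320:440],(400,400))]))
```

```text
(no output)
```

View pics/c2.png

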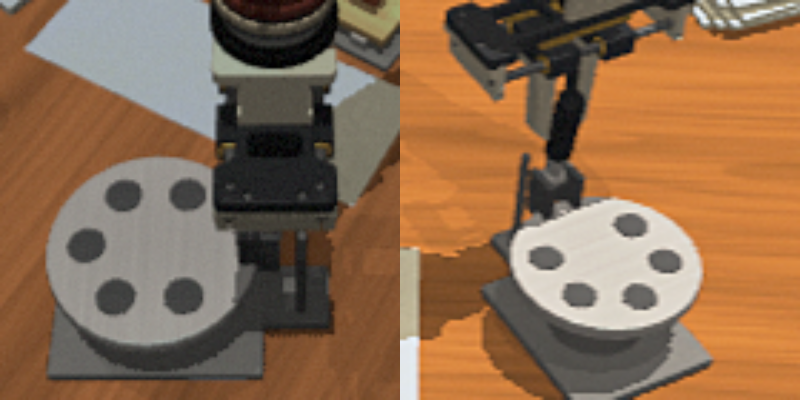

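The sleeve is nearly upright but is being squeezed against the pad edge (gap 0.21). I open, let the detent settle it, and check.

Request:
jog_arm --pt "0 0 0 0 0 0" --pt "0 0 0 0 0 0" --pt "0 0 0 0 0 0" --pt "0 0 0 0 0 0" --pt "0 0 0 0 0 0" --hand -0.1

```text
clock: 44.88
position: [0.4134, 0.2581, 0.1557]
orientation: [0.0, 0.966, 0.259, -0.0]
wrist_force: [-1.2, -0.3, -0.3]
finger_gap: 0.452
grasp_force: 0.0
```

Run:
```python
from h import *
s=get_state();print(s["position"].round(4),s["wrist_force"].round(1));C=cam("wrist",s)
w=get_image("wrist");a=get_image("scene")
hub=np.array([.4903,.3028]);u=np.array([-.866,-.5])
for r,z in((85,.137),(85,.202)):
    X=np.r_[hub+u*r/1000,z];print(z,"scene",proj(X,cam("scene")).round(1),"wrist",proj(X,C).round(0))
cv2.imwrite("pics/c3.png",np.hstack([cv2.resize(w[150:310,200:360],(400,400)),cv2.resize(a[120:240,320:440],(400,400))]))
```

```text
[0.4134 0.2581 0.1557] [-1.2 -0.3 -0.3]
0.137 scene [[365.6 164.4]] wrist [[283. 229.]]
0.202 scene [[368.2 146. ]] wrist [[282. 275.]]
```

View pics/c3.png

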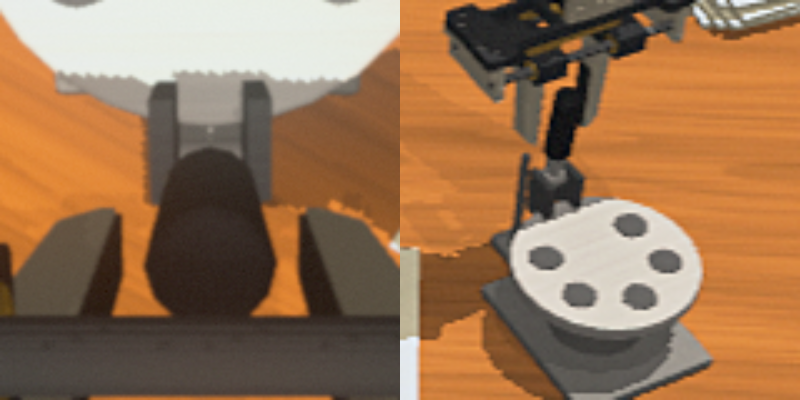

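The crank now stands alone, close to upright. I centre on the sleeve, grip, and nudge it outward to seat the latch.

Request:
jog_arm --pt "0.007 0 -0.001 0 0 0" --pt "0 0 0 0 0 0" --pt "0 0 0 0 0 0"

```text
clock: 45.35
position: [0.4197, 0.2618, 0.1568]
orientation: [-0.0, 0.966, 0.259, -0.0]
wrist_force: [-0.4, -0.7, -0.7]
finger_gap: 0.452
grasp_force: 0.0
```

Request:
jog_arm --pt "0 0 0 0 0 0" --pt "0 0 0 0 0 0" --pt "0 0 0 0 0 0" --pt "0 0 0 0 0 0" --pt "-0.003 0 0 0 0 0" --pt "-0.003 0 0 0 0 0" --pt "0 0 0 0 0 0" --pt "0 0 0 0 0 0" --hand -1 --newtons 12

```text
clock: 46.35
position: [0.415, 0.259, 0.1572]
orientation: [-0.0, 0.966, 0.259, 0.001]
wrist_force: [1.8, 0.5, 0.0]
finger_gap: 0.254
grasp_force: 12.0
```

Request:
jog_arm --pt "0.0011 -0.0136 0 0 0 0" --pt "0.0032 -0.0133 0 0 0 0" --pt "0.0052 -0.0126 0 0 0 0" --pt "0.0071 -0.0116 0 0 0 0" --pt "0.0089 -0.0104 0 0 0 0" --pt "0.0104 -0.0089 0 0 0 0" --pt "0.0116 -0.0071 0 0 0 0" --pt "0.0126 -0.0052 0 0 0 0" --pt "0.0133 -0.0032 0 0 0 0" --pt "0.0136 -0.0011 0 0 0 0" --hand -1 --newtons 25

```text
clock: 47.6
position: [0.4459, 0.3767, 0.157]
orientation: [0.002, 0.966, 0.259, -0.001]
wrist_force: [0.6, -5.6, 8.2]
finger_gap: 0.255
grasp_force: 25.0
```

Request:
jog_arm --pt "0.0136 0.0011 -0.001 0 0 0" --pt "0.0133 0.0032 0 0 0 0" --pt "0.0126 0.0052 0 0 0 0" --pt "0.0116 0.0071 0 0 0 0" --pt "0.0104 0.0089 0 0 0 0" --pt "0.0089 0.0104 0 0 0 0" --pt "0.0071 0.0116 0 0 0 0" --pt "0.0052 0.0126 0 0 0 0" --pt "0.0032 0.0133 0 0 0 0" --pt "0.0011 0.0136 0 0 0 0"

```text
clock: 48.85
position: [0.5598, 0.3476, 0.1571]
orientation: [-0.001, 0.966, 0.26, -0.005]
wrist_force: [-6.5, -0.6, 6.6]
finger_gap: 0.256
grasp_force: 25.0
```

```bash
python3 - <<'E'
from h import *
a=get_image("scene");b=get_image("side")
cv2.imwrite("pics/t1.png",np.hstack([cv2.resize(a[100:310,180:460],(480,360)),cv2.resize(b[200:360,190:330],(315,360))]))
E
python3 tiles.py
```

```text
tcp [0.5614 0.3449 0.1572] [ 0.001  0.966  0.259 -0.005] gap 0.255
scene 0.012 [236. 228.] [558.8 -92.2  53.5  52.7  85.1]
scene 0.057 [236. 228.] [599.1 -83.8  51.3  50.5  85.1]
scene 0.012 [203. 224.] [ 548.4 -184.8   53.7   52.8   84.8]
scene 0.057 [203. 224.] [ 589.1 -172.6   51.5   50.6   84.8]
scene 0.012 [244. 198.] [441.3 -81.7  52.2  56.2  87.2]
scene 0.057 [244. 198.] [486.4 -73.7  50.   53.9  87.2]
scene 0.012 [213. 195.] [ 432.9 -174.1   52.8   55.    85.1]
scene 0.057 [213. 195.] [ 478.3 -162.4   50.6   52.7   85.1]
```

View pics/t1.png

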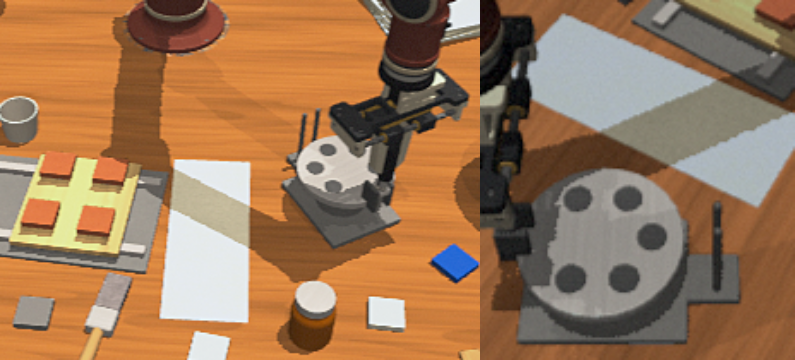

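The cart has advanced 35 mm with all four tiles riding on the props, and the crank is upright. Continuing.

Request:
jog_arm --pt "-0.0011 0.0136 0 0 0 0" --pt "-0.0032 0.0133 0 0 0 0" --pt "-0.0052 0.0126 0 0 0 0" --pt "-0.0071 0.0116 0 0 0 0" --pt "-0.0089 0.0104 0 0 0 0" --pt "-0.0104 0.0089 0 0 0 0" --pt "-0.0116 0.0071 0 0 0 0" --pt "-0.0126 0.0052 0 0 0 0" --pt "-0.0133 0.0032 0 0 0 0" --pt "-0.0136 0.0011 0 0 0 0"

```text
clock: 50.3
position: [0.5323, 0.2292, 0.1572]
orientation: [-0.002, 0.966, 0.259, 0.0]
wrist_force: [-1.1, 4.8, -3.0]
finger_gap: 0.253
grasp_force: 25.0
```

Request:
jog_arm --pt "-0.0136 -0.0011 0 0 0 0" --pt "-0.0133 -0.0032 0 0 0 0" --pt "-0.0126 -0.0052 0 0 0 0" --pt "-0.0116 -0.0071 0 0 0 0" --pt "-0.0104 -0.0089 0 0 0 0" --pt "-0.0089 -0.0104 0 0 0 0" --pt "-0.0071 -0.0116 0 0 0 0" --pt "-0.0052 -0.0126 0 0 0 0" --pt "-0.0032 -0.0133 0 0 0 0" --pt "-0.0011 -0.0136 0 0 0 0"

```text
clock: 51.55
position: [0.4133, 0.2577, 0.1574]
orientation: [0.002, 0.966, 0.258, -0.001]
wrist_force: [3.0, -1.8, -9.9]
finger_gap: 0.253
grasp_force: 25.0
```

Request:
jog_arm --pt "0.0011 -0.0136 0 0 0 0" --pt "0.0032 -0.0133 0 0 0 0" --pt "0.0052 -0.0126 0 0 0 0" --pt "0.0071 -0.0116 0 0 0 0" --pt "0.0089 -0.0104 0 0 0 0" --pt "0.0104 -0.0089 0 0 0 0" --pt "0.0116 -0.0071 0 0 0 0" --pt "0.0126 -0.0052 0 0 0 0" --pt "0.0133 -0.0032 0 0 0 0" --pt "0.0136 -0.0011 0 0 0 0"

```text
clock: 52.8
position: [0.4474, 0.3771, 0.1574]
orientation: [0.001, 0.966, 0.258, -0.0]
wrist_force: [-1.1, -3.9, -8.2]
finger_gap: 0.262
grasp_force: 25.0
```

Request:
jog_arm --pt "0.0136 0.0011 0 0 0 0" --pt "0.0133 0.0032 0 0 0 0" --pt "0.0126 0.0052 0 0 0 0" --pt "0.0116 0.0071 0 0 0 0" --pt "0.0104 0.0089 0 0 0 0" --pt "0.0089 0.0104 0 0 0 0" --pt "0.0071 0.0116 0 0 0 0" --pt "0.0052 0.0126 0 0 0 0" --pt "0.0032 0.0133 0 0 0 0" --pt "0.0011 0.0136 0 0 0 0"

```text
clock: 54.05
position: [0.5605, 0.3452, 0.1574]
orientation: [0.0, 0.966, 0.259, -0.006]
wrist_force: [-10.1, -3.6, -3.6]
finger_gap: 0.258
grasp_force: 25.0
```

Request:
jog_arm --pt "-0.0011 0.0136 0 0 0 0" --pt "-0.0032 0.0133 0 0 0 0" --pt "-0.0052 0.0126 0 0 0 0" --pt "-0.0071 0.0116 0 0 0 0" --pt "-0.0089 0.0104 0 0 0 0" --pt "-0.0104 0.0089 0 0 0 0" --pt "-0.0116 0.0071 0 0 0 0" --pt "-0.0126 0.0052 0 0 0 0" --pt "-0.0133 0.0032 0 0 0 0" --pt "-0.0136 0.0011 0 0 0 0"

```text
clock: 55.3
position: [0.5332, 0.2298, 0.1575]
orientation: [-0.003, 0.966, 0.259, 0.001]
wrist_force: [0.2, 5.2, -14.5]
finger_gap: 0.256
grasp_force: 25.0
```

Request:
jog_arm --pt "-0.0136 -0.0011 0 0 0 0" --pt "-0.0133 -0.0032 0 0 0 0" --pt "-0.0126 -0.0052 0 0 0 0" --pt "-0.0116 -0.0071 0 0 0 0" --pt "-0.0104 -0.0089 0 0 0 0" --pt "-0.0089 -0.0104 0 0 0 0" --pt "-0.0071 -0.0116 0 0 0 0" --pt "-0.0052 -0.0126 0 0 0 0" --pt "-0.0032 -0.0133 0 0 0 0" --pt "-0.0011 -0.0136 0 0 0 0"

```text
clock: 56.55
position: [0.4132, 0.2582, 0.1576]
orientation: [0.001, 0.966, 0.259, -0.001]
wrist_force: [1.1, -1.8, -20.5]
finger_gap: 0.252
grasp_force: 25.0
```

```bash
python3 tiles.py
```

```text
tcp [0.4132 0.2582 0.1576] [ 0.001  0.966  0.259 -0.001] gap 0.252
scene 0.012 [197. 223.] [ 548.9 -201.5   53.3   52.8   85.4]
scene 0.057 [197. 223.] [ 589.6 -188.6   51.1   50.6   85.4]
scene 0.012 [208. 194.] [ 432.2 -190.9   53.2   54.7   86.7]
scene 0.057 [208. 194.] [ 477.7 -178.4   51.    52.5   86.7]
```

Request:
jog_arm --pt "0 -0.002 0.001 0 0 0" --pt "0 -0.002 0.001 0 0 0" --pt "0 0 0 0 0 0" --pt "0 0 0 0 0 0"

```text
clock: 57.15
position: [0.4123, 0.2611, 0.1573]
orientation: [0.001, 0.966, 0.258, -0.0]
wrist_force: [-3.4, -3.9, -2.8]
finger_gap: 0.254
grasp_force: 25.0
```

Request:
jog_arm --pt "0 -0.003 0 0 0 0" --pt "0 0 0 0 0 0" --pt "0 0 0 0 0 0"

```text
clock: 57.52
position: [0.4121, 0.2614, 0.1573]
orientation: [0.003, 0.966, 0.257, -0.0]
wrist_force: [-1.0, -8.0, -2.1]
finger_gap: 0.253
grasp_force: 25.0
```

Request:
jog_arm --pt "0 0.003 0 0 0 0" --pt "0 0 0 0 0 0" --pt "0 0 0 0 0 0" --pt "0 0 0 0 0 0" --pt "0 0 -0.03 0 0 0" --pt "0 0 -0.05 0 0 0" --pt "-0.045 0 0 0 0 0" --pt "0 0 0 0 0 0" --pt "0 0 0 0 0 0" --hand 0

```text
clock: 58.65
position: [0.374, 0.2401, 0.2361]
orientation: [-0.0, 0.966, 0.259, 0.001]
wrist_force: [-0.7, -1.6, -0.2]
finger_gap: 0.499
grasp_force: 0.0
```

Request:
jog_arm --pt "0 0 0 0 0 0" --pt "0 0 0 0 0 0" --pt "0 0 0 0 0 0" --pt "0 0 0 0 0 0" --pt "0 0 0.04 0 0 0" --pt "0 0 0.03 0 0 0" --pt "0 0 0 0 0 0" --pt "0 0 0 0 0 0" --hand -1 --newtons 10

```text
clock: 59.65
position: [0.3741, 0.2404, 0.1667]
orientation: [-0.0, 0.966, 0.259, 0.001]
wrist_force: [0.1, -0.2, 1.1]
finger_gap: 0.007
grasp_force: 0.0
```

```bash
python3 tiles.py
python3 - <<'E'
from h import *
a=cv2.imread("pics/last_s.png");b=get_image("side")
cv2.imwrite("pics/f1.png",np.hstack([cv2.resize(a[120:260,180:440],(520,280)),cv2.resize(b[220:360,200:340],(280,280))]))
E
```

```text
tcp [0.3741 0.2404 0.1667] [-0.     0.966  0.259  0.001] gap 0.007
scene 0.012 [197. 223.] [ 548.9 -201.5   53.3   52.8   85.4]
scene 0.057 [197. 223.] [ 589.6 -188.6   51.1   50.6   85.4]
scene 0.012 [208. 194.] [ 432.2 -190.9   53.2   54.7   86.7]
scene 0.057 [208. 194.] [ 477.7 -178.4   51.    52.5   86.7]
```

View pics/f1.png

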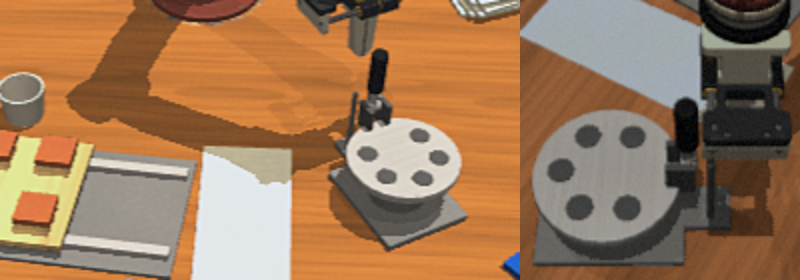

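Request:
jog_arm --pt "0.02 0.003 0 0 0 0" --pt "0.006 0 0 0 0 0" --pt "0.006 0 0 0 0 0" --pt "0.006 0 0 0 0 0" --pt "0.006 0 0 0 0 0" --pt "0.006 0 0 0 0 0" --pt "0.006 0 0 0 0 0" --pt "0 0 0 0 0 0"

```text
clock: 60.8
position: [0.4245, 0.2657, 0.1659]
orientation: [-0.0, 0.966, 0.258, 0.001]
wrist_force: [0.3, -0.4, -0.5]
finger_gap: 0.005
grasp_force: 0.0
```

Request:
jog_arm --pt "0.006 0 0 0 0 0" --pt "0.006 0 0 0 0 0" --pt "0.006 0 0 0 0 0" --pt "0 0 0 0 0 0" --pt "0 0 0 0 0 0"

```text
clock: 61.42
position: [0.4389, 0.2741, 0.1658]
orientation: [0.0, 0.966, 0.259, -0.0]
wrist_force: [-0.7, -0.1, 0.9]
finger_gap: 0.003
grasp_force: 0.0
```

Run:
```python
from h import *
a=get_image("scene");b=get_image("side")
cv2.imwrite("pics/f2.png",np.hstack([cv2.resize(a[130:240,330:440],(400,400)),cv2.resize(b[220:360,200:340],(400,400))]))
```

```text
(no output)
```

View pics/f2.png

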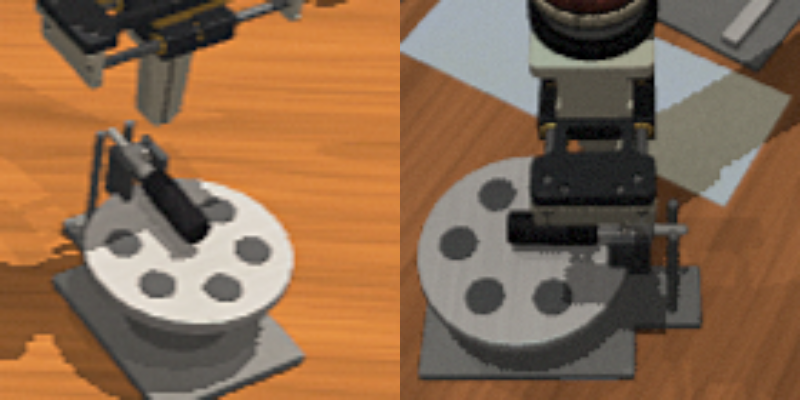

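The crank is folded, with its tail level at the pins just as at the start. I retreat and make a final check.

Request:
jog_arm --pt "0 0 -0.05 0 0 0" --pt "0 0 -0.05 0 0 0" --pt "0 0 -0.05 0 0 0" --pt "0 -0.05 0 0 0 0" --pt "0 -0.05 0 0 0 0" --pt "0 -0.03 0 0 0 0" --pt "0 0 0 0 0 0" --pt "0 0 0 0 0 0"

```text
clock: 62.52
position: [0.3751, 0.3854, 0.3156]
orientation: [0.001, 0.966, 0.258, 0.0]
wrist_force: [0.7, -0.3, -0.1]
finger_gap: 0.006
grasp_force: 0.0
```

```bash
python3 tiles.py
python3 - <<'E'
from h import *
a=cv2.imread("pics/last_s.png");b=get_image("side")
c=cv2.resize(a[165:255,80:280],(800,360),interpolation=cv2.INTER_CUBIC)
o=np.zeros((600,800,3),np.uint8);o[:360]=c
o[360:,:240]=cv2.resize(a[150:250,330:430],(240,240));o[360:,240:520]=cv2.resize(b[260:360,195:312],(280,240));o[360:,520:]=cv2.resize(b[90:220,270:420],(280,240))
cv2.imwrite("pics/end.png",o)
E
```

```text
tcp [0.3751 0.3854 0.3156] [0.001 0.966 0.258 0.   ] gap 0.006
scene 0.012 [197. 223.] [ 548.9 -201.5   53.3   52.8   85.4]
scene 0.057 [197. 223.] [ 589.6 -188.6   51.1   50.6   85.4]
scene 0.012 [208. 194.] [ 431.8 -190.9   53.2   54.8   86.7]
scene 0.057 [208. 194.] [ 477.3 -178.4   51.    52.5   86.7]
```

View pics/end.png

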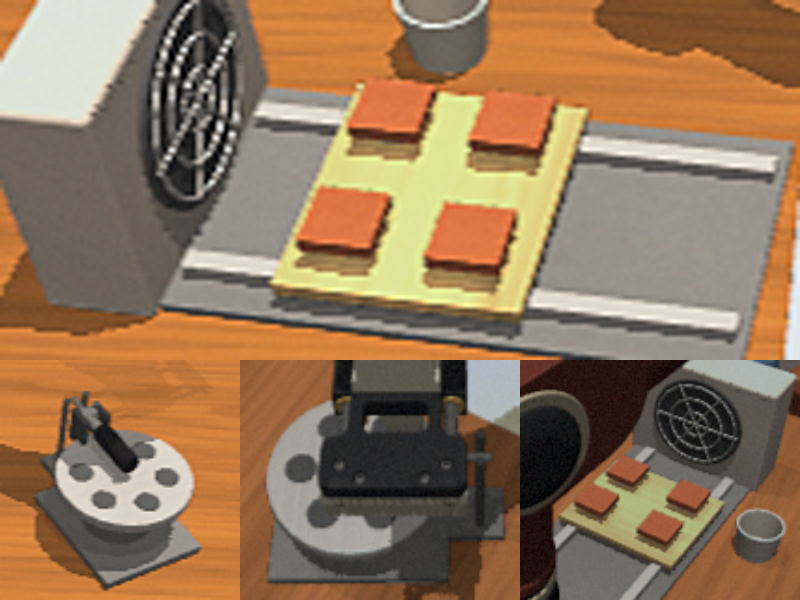

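All four tiles lie flat on the props of the homed cart, and the crank is folded between the pins.

```bash
python3 -c "
from bench import *
print(close_job())"
```

```text
the job is handed in; nothing more can be done
None
```

The job is handed in at about 62 s on the robot clock: all four tiles were flat on their props within about 4 mm of centre (one had been knocked off and was put back before the wheel was turned), the cart was home, the crank was folded with its tail at the pins, and the bystanders were not touched.

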